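# Walk the bandsaw's bearing cup home square

## Task

Take the brass drift from its wooden block and, pressing only with the drift on the cup's rim, walk the started bearing cup down into the housing held in the vise, a little at a time on alternate sides so that no side ever stands more than 5 mm higher than the opposite one. How deep it goes is not known: feel for it, and finish with firm pushes of about 20 N, never over 30 N, until it is solid and square on its spacer all round. Then stand the drift back in its hole in the block, and leave the files and the tin where they are.

Things in the scene. Friction and masses are not known exactly. Their poses are not given: they have to be found in the camera images.
- vise: Red bench vise on its plywood board (300 x 270 x 18 mm), fixed. Origin: underside of the board, below the middle of the jaw gap. x is the closing direction; the spindle with its T-handle reaches 187 mm to -x at 64 mm height, the anvil 129 mm to +x. Jaws 114 mm wide (along y), jaw tops 140 mm above the bench
- housing: Dark cast-iron flanged bearing housing clamped upright and fast in the vise: round flange 120 mm across, 12 mm thick, four bright bolt holes, on an 84 mm barrel. Origin: centre of its flat top face, z up along the bore. The 60 mm bore is open at the top; at its bottom, out of sight under the cup, lies a spacer ring of unknown thickness, the solid stop for the cup, whose rim ends 1 to 11 mm above the top face
- cup: Bright steel bearing cup (plain ring, 60 mm outside, 42 mm inside, 24 mm high), started a little crooked in the housing's bore. Origin: centre of its upper rim face, at first 17 to 19 mm above the housing's face; z: its axis, tilted up to 0.05 rad. Press on the rim, 21 to 30 mm from the axis. Oiled fit: stays where left; 5 N on one side plus 0.4 N per mm/s of speed sinks that side, the far side stays about put
- drift: Plain round brass drift (bar), 16 mm thick, 100 mm long, 0.14 to 0.22 kg, standing upright in the hole of the wooden block. Origin: centre of its lower end, which is the end to press with; z along the bar
- drift_mid (a point): The middle of the drift, half-way up (50 mm above its lower end), where it is to be gripped; 26 mm above the top of the block when it stands in its hole
- block: Wooden tool block 150 x 64 x 32 mm, fixed to the bench; x along its length. Origin: centre of its underside. The drift's hole is 45 mm from the centre to +x; two short steel punches (up to 22 mm above the block) stand fixed near the other end, 80 mm and more from the drift
- block_hole (a point): Centre of the mouth of the drift's hole, on the block's top, 32 mm above the bench: 19 mm across, 24 mm deep, flat bottom. When the drift stands home its lower end is 24 mm below this point
- file_yellow_mid (a point): Middle of a file with a yellow handle, 230 mm long, 22 mm high, lying loose on the vise's board on its +y side: leave it alone
- file_red_mid (a point): Middle of a file with a red handle, 230 mm long, 22 mm high, lying loose on the vise's board on its -y side: leave it alone
- tin_mid (a point): Middle of a closed green tin, 72 mm across, 62 mm high, standing loose on the bench on the other side of the vise from the block: leave it alone
Mind the look-alikes: they are no part of the job. There is more than one size of the drift; the one meant has the size given above.

How it is judged:
By the outcome, as a careful person would: the job done as asked, in the order asked, and still so for the second after the job is handed in, with the robot touching nothing.
It also fails if it takes over 72 s, if anything falls off the work surface, if the arm or the gripper's body presses on something with over 40 N, if the wrist force passes 120 N, or if a joint passes its speed limit or range.

## Robot

A 7-joint arm with a two-finger parallel gripper is mounted at the origin on the work surface. World frame = base frame: x ahead of the robot, y to its left, z up, the work surface at z = 0. Lengths are in m, angles in rad, forces in N, time in s.
With the tool pointing down it reaches from about 0.425 to 0.925 m from the base axis. Payload 6.8 kg.
Tool frame: the origin (TCP) lies midway between the tips of the shut fingers; the grasp point (between the pads) lies 19 mm behind it; z points along the fingers, y is the line along which they close (so a half turn about z gives the same grasp; the last joint's range is limited). The gripper opens to 85 mm and grips with 20 to 120 N. Pads are 22 mm wide; open, the fingers measure 114 mm over their backs; the gripper's body (76 mm by 85 mm) begins 54 mm behind the grasp point. The pads swing forward as they close: fully open they stand 13 mm farther back than shut.
Start: joints at [1.15, 0.477, 0.022, 1.555, -0.011, 1.109, -0.083], TCP at [0.208, -0.642, 0.231] pointing down, gripper open.
Joint ranges: [-2.96, 2.96], [-0.34, 2.1], [-1.41, 1.46], [0.24, 2.44], [-1.37, 4.51], [0.17, 1.92], [-2.96, 2.96]. Speed limits (rad/s): [2.39, 2.39, 3.14, 3.14, 3.14, 3.14, 3.14].

## Interface

Orientations are given as a rotation vector (axis times angle).
In Python, from bench import r gives the robot as it stands. The module is installed in compiled form; this text tells all that it offers.
- The arm moves only by the tool apply_moves, never from a script. Its argument "rows" is a list of rows, each a list of 6 numbers: the shift along the tool's x, y, z scaled (see below), then the turn, a rotation vector about the tool's x, y, z scaled (see below). A call has 1 to 5 rows; each row is the pose to reach, as a shift and turn from the pose commanded when the call began, along the tool's axes at that moment; what a row does not reach only later rows make up. The controller multiplies each number of a shift by 0.25 m and each number of a turn by 90 degrees. A row lasts 1/8 s, in which the tool goes at most 62.5 mm and 10.7 degrees, less where a joint would pass 70% of its speed; a pose out of reach is approached as far as the arm can. A call with a number of a shift or a turn outside -1 to 1 is refused whole. A call with a gripper value outside its range is refused whole. "claw" is the opening, from 0 (shut) to 1 (fully open), set as the call begins (left out, the last holds). The fingers move at their own pace and stop on an object; "newtons" is the grip in N (left out, the last holds). Time passes only in rows, so rows that repeat a pose let the fingers close. It gives the time, the measured TCP pose, the force, the opening and the grip force at its end, in the units of the state.
- r.get_obs(): the state, without advancing time (a new reading comes with each control period).
- r.grab_frame(name): name is "scene" or "top" or "wrist"; returns a dict with "pixels" (480x640x3 uint8, red, green, blue), "intrinsics" (3x3 intrinsics, pixels), "dist" ([k1, k2, p1, p2, k3] as OpenCV has them; the pictures are not rectified), "eye" and "attitude" of the camera in the world. Camera axes: x right, y up, looking along -z (the intrinsics and any distortion apply to the point x, -y, -z); pixel columns grow to the right and rows downward; lengths in m; the calibration is good to about 2 mm. A picture is of the moment at which its call begins. There is no depth.
- r.hand_in(): hands the job in; it is judged then, once.
Trained networks look in a picture, given as the dict that the camera call returned (one of the last four; its "shot" number tells which), for a name from the list of things; names that differ only in an ending like _2 or _b are one class to them, and where a whole thing is asked for, a point or a joint stands for the part that bears it (a point fixed in the world has none). Each returns a list of dicts, best first, with "conf" (0 to 1); they miss things now and then, are a little off and sometimes report something else, mostly with a low value. They report only what shows in the picture. A call takes as long as a camera call. They do not tell look-alikes from the thing itself.
- r.search_frame(picture, thing): "rect" ([left, top, width, height] in pixels, round what is visible of it).
- r.outline_of(picture, thing): "pixels" (480x640 bool, what is visible of it) and "rect" ([left, top, width, height] in pixels, round what is visible of it).
- r.landmark_of(picture, thing): "point" ([column, row] in pixels: a listed point, or the origin of a listed thing).
The state is a dict: "clock": time; "joints": joint angles; "qvel": joint speeds; "tau": joint torques, N m; "tcp_pos": TCP position; "orientation": TCP orientation; "contact_force": force on the tool from outside, world axes, zero at the start; "moment": the same for the moment, N m; "grip_width": finger opening in m; "gripper_force": force on a finger pad.
Only numpy, scipy, OpenCV 4.12 (cv2) and the standard library are available. Lean on these libraries where they do the work, as an engineer would, in place of code of your own. Each camera call takes 0.05 s, during which the arm holds its last target. There are 200 camera calls.

## Working session

There is one attempt and no reset: what is moved stays moved. The work goes in short steps, Python scripts to look and compute and a tool call to move; the robot and the scene stay as the last step left them, time stands still between calls to the robot, and variables do not carry over. Pictures are saved under pics/ and viewed, at most 10 in all, crops included, and the job is handed in when it is done.

Besides the shell and the picture viewer there is one more tool, called as name([rows], argument=value, ...), one row to a line, values as JSON. apply_moves: Moves the arm, as the interface text tells. Its arguments: {"type":"object","properties":{"rows":{"type":"array","items":{"type":"array","items":{"type":"number"}}},"claw":{"type":"number"},"newtons":{"type":"number"}},"required":["rows"]}

```bash
mkdir -p pics; cat > h.py <<'E'
import numpy as np, cv2
from scipy.spatial.transform import Rotation as R
from bench import r
def rot(a):
    a=np.array(a,float)
    if a.shape==(3,3): return a
    if a.shape==(4,): return R.from_quat(a).as_matrix()
    return R.from_rotvec(a).as_matrix()
def ray(f,p):
    u=cv2.undistortPoints(np.array([[p]],float),np.array(f["intrinsics"]),np.array(f["dist"]))[0,0]
    return np.array(f["eye"]),rot(f["attitude"])@np.array([u[0],-u[1],-1.])
def atz(f,p,z):
    o,d=ray(f,p); return o+d*(z-o[2])/d[2]
def proj(f,X):
    c=rot(f["attitude"]).T@(np.array(X)-np.array(f["eye"])); c=c*[1,-1,-1]
    return cv2.projectPoints(c.reshape(1,3),np.zeros(3),np.zeros(3),np.array(f["intrinsics"]),np.array(f["dist"]))[0].ravel()
def tri(fps):
    A=np.zeros((3,3));b=np.zeros(3)
    for f,p in fps:
        o,d=ray(f,p);d=d/np.linalg.norm(d);M=np.eye(3)-np.outer(d,d);A+=M;b+=M@o
    return np.linalg.solve(A,b)
def save(f,n,box=None,s=1):
    im=f["pixels"][:,:,::-1]
    if box: x,y,w,h=box; im=im[y:y+h,x:x+w]
    cv2.imwrite("pics/"+n,cv2.resize(im,None,fx=s,fy=s,interpolation=cv2.INTER_CUBIC))
E
cat > a.py <<'E'
from h import *
F={n:r.grab_frame(n) for n in("scene","top")}
o=r.get_obs(); print(o)
for n,f in F.items():
    save(f,n+"0.png"); print(n,f["eye"],np.array(f["attitude"]).shape)
    for t in("vise","housing","cup","drift","drift_mid","block","block_hole","file_yellow_mid","file_red_mid","tin_mid"):
        print(t,[(np.round(d["point"]).tolist(),round(d["conf"],2)) for d in r.landmark_of(f,t)][:4])
E
python3 a.py
```

```text
{'clock': 0.1, 'joints': array([ 1.14990571,  0.47774367,  0.02234963,  1.55632594, -0.01153461,
        1.10928678, -0.0831179 ]), 'qvel': array([ 2.26454920e-03, -1.04766465e-03, -7.42878109e-05, -2.66717980e-03,
       -1.08873174e-03,  2.36174581e-03,  1.51602560e-03]), 'tau': array([ 4.52857377e-03, -5.97758460e+01,  1.61365494e+00, -2.81952274e+01,
        1.28700395e-02,  4.98922658e-03,  3.33005653e-05]), 'tcp_pos': array([ 0.20754433, -0.64175562,  0.23041671]), 'orientation': array([-3.10167498e+00, -4.89050931e-01,  5.41594178e-04]), 'contact_force': array([-0.49087062, -0.46005532, -1.0913395 ]), 'moment': array([-0.00113459,  0.00019429, -0.00355188]), 'gripper_force': 0.0, 'grip_width': 0.08528524625596033}
scene [ 0.9909271  -0.61650043  0.97025887] (3,)
vise [([318.0, 315.0], 0.78)]
housing [([323.0, 265.0], 0.88), ([209.0, 386.0], 0.39), ([362.0, 284.0], 0.27)]
cup [([320.0, 258.0], 0.79)]
drift [([204.0, 441.0], 0.93), ([185.0, 430.0], 0.63), ([214.0, 392.0], 0.57)]
drift_mid [([175.0, 411.0], 0.96), ([202.0, 425.0], 0.73), ([208.0, 377.0], 0.62)]
block [([200.0, 381.0], 0.93), ([214.0, 393.0], 0.56)]
block_hole [([212.0, 384.0], 0.72)]
file_yellow_mid [([360.0, 280.0], 0.78)]
file_red_mid [([279.0, 346.0], 0.63), ([315.0, 314.0], 0.41)]
tin_mid [([398.0, 174.0], 0.63)]
top [ 0.42240291 -0.02221462  1.27102444] (3,)
vise [([328.0, 249.0], 0.63)]
housing [([329.0, 242.0], 0.86), ([445.0, 270.0], 0.58)]
cup [([325.0, 244.0], 0.62)]
drift [([481.0, 272.0], 0.71), ([472.0, 246.0], 0.65), ([445.0, 269.0], 0.39)]
drift_mid [([485.0, 264.0], 0.79), ([487.0, 240.0], 0.62), ([449.0, 267.0], 0.51)]
block [([443.0, 292.0], 0.82)]
block_hole [([445.0, 270.0], 0.63)]
file_yellow_mid [([278.0, 243.0], 0.92)]
file_red_mid [([380.0, 252.0], 0.86)]
tin_mid [([128.0, 297.0], 0.91)]
```

View pics/scene0.png

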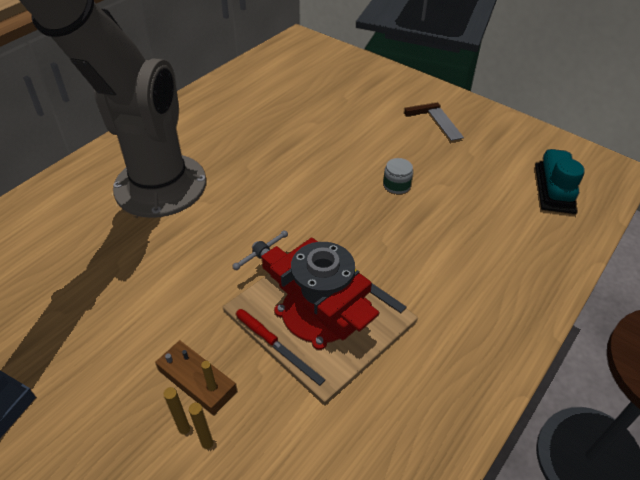

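View pics/top0.png

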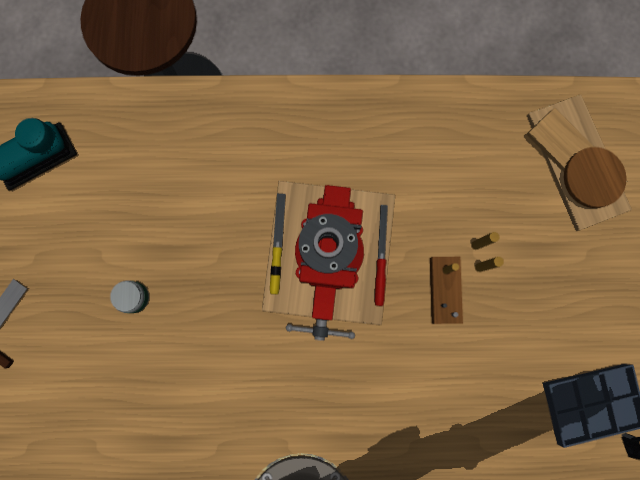

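```bash
cat > b.py <<'E'
from h import *
s=r.grab_frame("scene");t=r.grab_frame("top")
print("K",np.array(t["intrinsics"]).round(0).tolist(),rot(t["attitude"]).round(2).tolist())
print("cup",tri([(s,(320,258)),(t,(325,244))]),"housing",tri([(s,(323,265)),(t,(329,242))]))
print("hole",tri([(s,(212,384)),(t,(445,270))]),atz(t,(445,270),.032),atz(s,(212,384),.032))
print("driftmid std",tri([(s,(208,377)),(t,(449,267))]))
print("vise",tri([(s,(318,315)),(t,(328,249))]))
print("block",tri([(s,(200,381)),(t,(443,292))]), atz(t,(443,292),.0))
print("files",tri([(s,(360,280)),(t,(278,243))]),tri([(s,(279,346)),(t,(380,252))]),"tin",tri([(s,(398,174)),(t,(128,297))]))
for n,p in(("scene",s),("top",t)):
    for th in("block","drift","cup","housing"): print(n,th,[(np.round(d["rect"]).tolist(),round(d["conf"],2)) for d in r.outline_of(p,th)][:4])
E
python3 b.py
```

```text
K [[559.0, 0.0, 316.0], [0.0, 559.0, 252.0], [0.0, 0.0, 1.0]] [[-0.01, 0.99, -0.12], [-1.0, -0.01, 0.01], [0.01, 0.12, 0.99]]
cup [ 0.56393556 -0.05436608  0.16771582] housing [ 0.57165421 -0.06043581  0.15830488]
hole [ 0.52316009 -0.32490026  0.02927321] [ 0.52387577 -0.32319634  0.032     ] [ 0.52348373 -0.32669285  0.032     ]
driftmid std [ 0.52546443 -0.3278177   0.0616703 ]
vise [ 0.57217143 -0.06654309  0.00734214]
block [ 0.47820372 -0.32522379 -0.01000226] [ 0.47616667 -0.32463384  0.        ]
files [0.58848527 0.04972774 0.02091804] [ 0.56414153 -0.18176004  0.02312673] tin [0.46892472 0.38239922 0.03183029]
scene block [([156.0, 338.0, 84.0, 77.0], 0.93)]
scene drift [([162.0, 389.0, 26.0, 49.0], 0.91), ([202.0, 362.0, 15.0, 29.0], 0.81), ([188.0, 403.0, 23.0, 46.0], 0.74)]
scene cup [([305.0, 248.0, 32.0, 29.0], 0.9), ([236.0, 307.0, 85.0, 80.0], 0.62)]
scene housing [([291.0, 243.0, 65.0, 58.0], 0.79)]
top block [([429.0, 259.0, 32.0, 68.0], 0.64)]
top drift [([472.0, 234.0, 28.0, 17.0], 0.53), ([476.0, 258.0, 27.0, 8.0], 0.52)]
top cup [([312.0, 229.0, 35.0, 30.0], 0.85)]
top housing [([297.0, 211.0, 62.0, 63.0], 0.59)]
```

Scene: the vise with housing and cup is at the centre (scene 322,262; top 328,243), the block at scene (197,378). There are three brass bars: (208,377) standing in the block's hole, (175,411) and (202,427) standing on the bench. The one in the block fits the description. I will confirm its size in a crop from close by.

```bash
cat > go.py <<'E'
from h import *
# shift/turn numbers from present pose to target TCP pos + rotvec
def plan(pos,rv=None):
    o=r.get_obs(); T=rot(o["orientation"])
    d=T.T@(np.array(pos)-o["tcp_pos"])/.25
    w=np.zeros(3) if rv is None else R.from_matrix(T.T@rot(rv)).as_rotvec()/(np.pi/2)
    print("shift",d.round(3),"turn",w.round(3),"tcp",o["tcp_pos"].round(4))
E
python3 - <<'E'
from go import *
s=r.grab_frame("scene")
for p in((185,431),(207,446)): print(atz(s,p,0))
for p in((173,392),(196,408),(208,364)): print(atz(s,p,.1))
print(atz(s,(208,366),.108))
h=np.pi/np.sqrt(2)
plan((0.50,-0.326,0.20),(h,-h,0)); plan((0.50,-0.326,0.20),(h,h,0)); plan((0.50,-0.326,0.20),(np.pi,0,0))
E
```

```text
[ 0.53692291 -0.41484919  0.        ]
[ 0.58761447 -0.40997515  0.        ]
[ 0.51691484 -0.399902    0.1       ]
[ 0.56832539 -0.39602952  0.1       ]
[ 0.52420072 -0.32427305  0.1       ]
[ 0.5313154  -0.32976294  0.108     ]
shift [ 1.502 -0.844  0.125] turn [ 0.    -0.     1.199] tcp [ 0.2077 -0.6423  0.2313]
shift [ 1.502 -0.844  0.125] turn [ 0.     0.    -0.801] tcp [ 0.2077 -0.6423  0.2313]
shift [ 1.502 -0.844  0.125] turn [0.    0.    0.199] tcp [ 0.2077 -0.6423  0.2313]
```

apply_moves([
  [0.85,-0.48,0.07,0,0,-0.4],
  [0.85,-0.48,0.07,0,0,-0.4],
  [0.85,-0.48,0.07,0,0,-0.4],
  [0.85,-0.48,0.07,0,0,-0.4],
], claw=1)

```text
clock: 2.15
tcp_pos: [0.3745, -0.4609, 0.214]
orientation: [2.797, 1.43, 0.001]
contact_force: [0.1, -0.6, 0.5]
grip_width: 0.0853
gripper_force: 0.0
```

```bash
python3 - <<'E'
from go import *
h=np.pi/np.sqrt(2); plan((0.49,-0.326,0.20),(h,h,0))
E
```

```text
shift [0.708 0.059 0.056] turn [ 0.     0.    -0.398] tcp [ 0.3745 -0.4609  0.214 ]
```

apply_moves([
  [0.71,0.06,0.06,0,0,-0.4],
  [0.71,0.06,0.06,0,0,-0.4],
  [0.71,0.06,0.06,0,0,-0.4],
  [0.71,0.06,0.06,0,0,-0.4],
])

```text
clock: 2.65
tcp_pos: [0.4933, -0.3226, 0.1989]
orientation: [-2.209, -2.233, -0.005]
contact_force: [0.1, -0.6, 0.3]
grip_width: 0.0859
gripper_force: 0.0
```

```bash
python3 - <<'E'
from go import *
f=r.grab_frame("wrist"); save(f,"w1.png")
print(f["eye"],r.get_obs()["joints"].round(2))
for t,z in(("drift",.008),("drift_mid",.058),("block_hole",.032),("block",0)):
    for d in r.landmark_of(f,t): print(t,np.round(d["point"]),round(d["conf"],2),atz(f,d["point"],z).round(4))
for d in r.outline_of(f,"drift"): print(d["rect"],d["conf"])
E
```

```text
[ 0.49135224 -0.24252948  0.34115726] [ 0.77  0.4  -0.37  1.78  0.17  1.    0.34]
drift [357. 213.] 0.92 [ 0.5248 -0.3268  0.008 ]
drift [359. 298.] 0.85 [ 0.5297 -0.407   0.008 ]
drift [417. 291.] 0.55 [ 0.5819 -0.3993  0.008 ]
drift_mid [363. 229.] 0.9 [ 0.5245 -0.3265  0.058 ]
drift_mid [437. 331.] 0.72 [ 0.5872 -0.4102  0.058 ]
block_hole [358. 220.] 0.89 [ 0.5233 -0.3264  0.032 ]
block [306. 212.] 0.63 [ 0.4815 -0.3289  0.    ]
[347.6, 209.1, 35.6, 56.2] 0.98
[351.7, 288.1, 51.7, 122.8] 0.9
[406.2, 284.0, 31.8, 70.2] 0.65
```

View pics/w1.png

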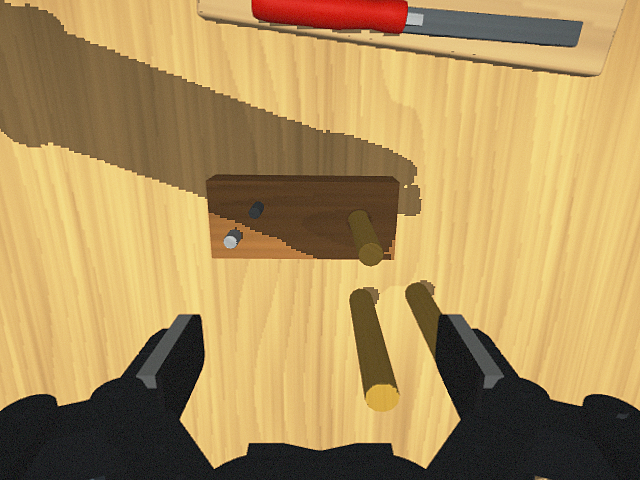

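```bash
python3 - <<'E'
from go import *
f=r.grab_frame("wrist"); save(f,"w1c.png",(300,160,180,260),2.3)
for z in(.1,.108,.115,.13): print(z,atz(f,(370,254),z).round(4),atz(f,(382,397),z).round(4))
print("diam", np.linalg.norm(atz(f,(358,254),.108)-atz(f,(383,254),.108)), np.linalg.norm(atz(f,(365,397),.1)-atz(f,(400,397),.1)))
h=np.pi/np.sqrt(2); plan((0.5245,-0.3265,0.12),(h,h,0)); plan((0.5245,-0.3265,0.039),(h,h,0))
E
```

```text
0.1 [ 0.5202 -0.3378  0.1   ] [ 0.5324 -0.4474  0.1   ]
0.108 [ 0.5192 -0.3348  0.108 ] [ 0.531  -0.4408  0.108 ]
0.115 [ 0.5182 -0.3322  0.115 ] [ 0.5297 -0.4351  0.115 ]
0.13 [ 0.5163 -0.3267  0.13  ] [ 0.527  -0.4227  0.13  ]
diam 0.015419124144057116 0.02514603768480844
shift [0.011 0.142 0.315] turn [-0.     0.    -0.003] tcp [ 0.489  -0.329   0.1989]
shift [0.011 0.142 0.639] turn [-0.     0.    -0.003] tcp [ 0.489  -0.329   0.1989]
```

View pics/w1c.png

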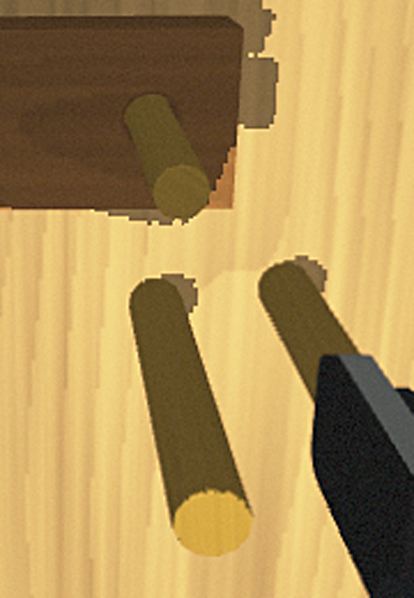

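The bar in the block, now at about (379,243), is 16 mm thick and short. The two on the bench, at about (392,390) and (425,285), are thicker and longer look-alikes. The one in the block is the drift. Next I fix its position from this settled pose.

```bash
python3 - <<'E'
from go import *
f=r.grab_frame("wrist")
for t,z in(("drift",.008),("drift_mid",.058),("block_hole",.032)):
    for d in r.landmark_of(f,t)[:1]: print(t,np.round(d["point"]),round(d["conf"],2),atz(f,d["point"],z).round(4))
print(atz(f,(379,243.5),.108), r.get_obs()["tcp_pos"])
E
```

```text
drift [362. 203.] 0.92 [ 0.5239 -0.326   0.008 ]
drift_mid [368. 218.] 0.93 [ 0.5235 -0.3249  0.058 ]
block_hole [364. 211.] 0.7 [ 0.5229 -0.3267  0.032 ]
[ 0.52448697 -0.32789813  0.108     ] [ 0.48941885 -0.32845497  0.19886419]
```

apply_moves([
  [0.011,0.142,0.3,0,0,0],
  [0.011,0.142,0.3,0,0,0],
  [0.011,0.142,0.3,0,0,0],
  [0.011,0.142,0.3,0,0,0],
])

```text
clock: 3.7
tcp_pos: [0.5254, -0.3261, 0.1252]
orientation: [2.222, 2.218, 0.0]
contact_force: [0.5, 0.6, -0.0]
grip_width: 0.0855
gripper_force: 0.0
```

```bash
python3 - <<'E'
from go import *
f=r.grab_frame("wrist"); save(f,"w2.png")
for t,z in(("drift",.008),("drift_mid",.058),("block_hole",.032)):
    for d in r.landmark_of(f,t)[:2]: print(t,np.round(d["point"]),round(d["conf"],2),atz(f,d["point"],z).round(4))
h=np.pi/np.sqrt(2); plan((0.5245,-0.3265,0.039),(h,h,0))
print(f["eye"])
E
```

```text
drift [318. 236.] 0.86 [ 0.5236 -0.3284  0.008 ]
drift [397. 327.] 0.7 [ 0.5808 -0.3987  0.008 ]
drift_mid [330. 394.] 0.79 [ 0.5309 -0.4157  0.058 ]
drift_mid [318. 258.] 0.56 [ 0.5235 -0.3251  0.058 ]
shift [-0.001 -0.004  0.345] turn [ 0.001  0.001 -0.001] tcp [ 0.5253 -0.3261  0.1252]
[ 0.52449019 -0.24550723  0.26723363]
```

View pics/w2.png

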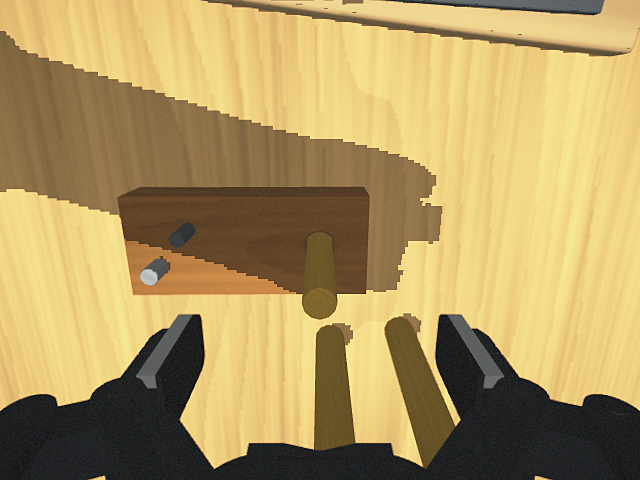

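The drift at (319,270) is centred between the pads, and its top is seen at (319,303). Descending and closing.

apply_moves([
  [-0.005,-0.004,0.15,0,0,0],
  [-0.005,-0.004,0.28,0,0,0],
  [-0.005,-0.004,0.344,0,0,0],
  [-0.005,-0.004,0.344,0,0,0],
])

```text
clock: 4.4
tcp_pos: [0.524, -0.3266, 0.0377]
orientation: [-2.222, -2.219, 0.0]
contact_force: [0.1, -0.6, 0.6]
grip_width: 0.0856
gripper_force: 0.0
```

apply_moves([
  [0,0,0,0,0,0],
  [0,0,0,0,0,0],
  [0,0,0,0,0,0],
  [0,0,0,0,0,0],
  [0,0,0,0,0,0],
], claw=0, newtons=80)

```text
clock: 5.03
tcp_pos: [0.5244, -0.3268, 0.0384]
orientation: [2.223, 2.219, 0.0]
contact_force: [-1.0, 0.7, 5.2]
grip_width: 0.0137
gripper_force: 77.7
```

apply_moves([
  [0,0,-0.08,0,0,0],
  [0,0,-0.2,0,0,0],
  [0,0,-0.45,0,0,0],
  [0,0,-0.7,0,0,0],
  [0,0,-0.85,0,0,0],
])

```text
clock: 5.65
tcp_pos: [0.5247, -0.3266, 0.255]
orientation: [2.22, 2.217, 0.002]
contact_force: [0.9, -0.5, -2.3]
grip_width: 0.0144
gripper_force: 78.5
```

```bash
python3 - <<'E'
from go import *
o=r.get_obs();print(o["grip_width"],o["contact_force"],o["gripper_force"],rot(o["orientation"]).round(3).tolist())
f=r.grab_frame("top"); g=r.grab_frame("scene")
T=rot(o["orientation"])
for t in("cup","housing","drift","drift_mid"): print(t,[(d["point"],d["conf"]) for d in r.landmark_of(f,t)][:3],[(d["point"],d["conf"]) for d in r.landmark_of(g,t)][:3])
plan((0.567,-0.17,0.26))
E
```

```text
0.014381872196546429 [ 0.85326651 -0.53000151 -2.32481086] 78.49650621414185 [[0.001, 1.0, 0.003], [1.0, -0.001, -0.002], [-0.002, 0.003, -1.0]]
cup [([326.9, 242.1], 0.61)] [([321.6, 256.7], 0.92), ([184.1, 305.7], 0.73), ([323.3, 264.5], 0.42)]
housing [([328.7, 243.1], 0.71)] [([321.6, 265.1], 0.69)]
drift [([475.6, 249.4], 0.48), ([473.3, 256.8], 0.4)] [([184.5, 427.2], 0.97), ([206.2, 443.7], 0.82), ([194.8, 324.7], 0.72)]
drift_mid [([480.4, 256.5], 0.63), ([484.6, 243.3], 0.47)] [([172.1, 412.9], 0.86), ([203.1, 424.7], 0.84), ([187.6, 300.6], 0.54)]
shift [ 0.625  0.173 -0.044] turn [0. 0. 0.] tcp [ 0.5235 -0.3263  0.2489]
```

apply_moves([
  [0.7,0.17,-0.06,0,0,0],
  [0.7,0.17,-0.06,0,0,0],
  [0.7,0.17,-0.06,0,0,0],
  [0.7,0.17,-0.06,0,0,0],
])

```text
clock: 6.65
tcp_pos: [0.5683, -0.1449, 0.2656]
orientation: [-2.211, -2.23, -0.004]
contact_force: [-0.5, -0.5, -1.0]
grip_width: 0.0143
gripper_force: 78.5
```

```bash
python3 - <<'E'
from go import *
f=r.grab_frame("wrist"); save(f,"w3.png")
print(r.get_obs()["tcp_pos"],f["eye"])
for t,z in(("cup",.176),("housing",.158)):
    for d in r.landmark_of(f,t): print(t,np.round(d["point"],1),round(d["conf"],2),atz(f,d["point"],z).round(4))
    for d in r.outline_of(f,t)[:1]:
        m=d["pixels"].astype(np.uint8);print(d["rect"],d["conf"])
        c=max(cv2.findContours(m,cv2.RETR_EXTERNAL,cv2.CHAIN_APPROX_NONE)[0],key=cv2.contourArea)
        print(cv2.fitEllipse(c))
for t in("drift","drift_mid"): print([(d["point"],d["conf"]) for d in r.landmark_of(f,t)][:2])
E
```

```text
[ 0.56738536 -0.14874722  0.26511129] [ 0.56662954 -0.06487127  0.40790365]
[270.6, 34.2, 113.2, 119.7] 0.79
((324.23944091796875, 94.5433120727539), (108.07543182373047, 115.81354522705078), 2.897289991378784)
[221.5, 0.1, 206.2, 198.8] 0.88
((323.9080810546875, 93.36419677734375), (206.08401489257812, 207.9872283935547), 83.37971496582031)
[([319.2, 287.8], 0.87)]
[([320.4, 351.4], 0.96)]
```

View pics/w3.png

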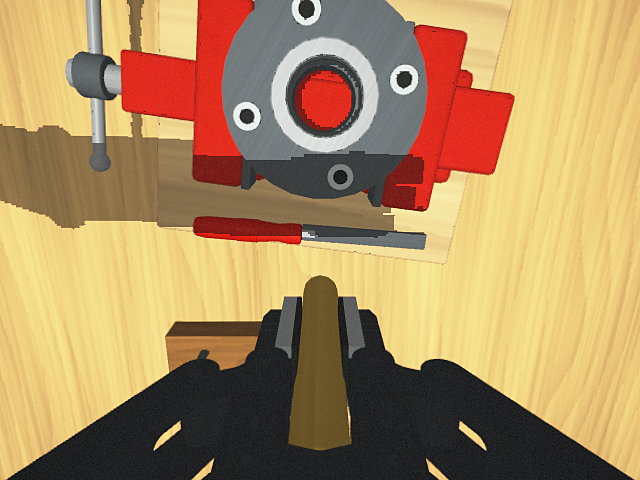

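The cup's rim is a ring centred at (325,94), radius about 54 px, in the flange centred at (324,93). The drift is held vertically with its tip at (319,288).

```bash
python3 - <<'E'
from go import *
f=r.grab_frame("wrist"); o=r.get_obs(); print(f["eye"],o["tcp_pos"],np.array(f["intrinsics"]).round(1).tolist())
from scipy.optimize import least_squares
def fit(c,rad,z0):
    th=np.linspace(0,2*np.pi,60)
    P=np.array([ray(f,p)[1] for p in c]);e=np.array(f["eye"])
    def res(v):
        X=e+P*((v[2]-e[2])/P[:,2:3]); return np.hypot(X[:,0]-v[0],X[:,1]-v[1])-rad
    s=least_squares(res,[.57,-.06,z0],loss="soft_l1",f_scale=.0005); return s.x.round(4),np.abs(s.fun).mean()
m=[d for d in r.outline_of(f,"cup")][0]["pixels"].astype(np.uint8)
c=max(cv2.findContours(m,cv2.RETR_EXTERNAL,cv2.CHAIN_APPROX_NONE)[0],key=cv2.contourArea)[::3,0].astype(float)
print("cup",fit(c,.03,.176))
m=[d for d in r.outline_of(f,"housing")][0]["pixels"].astype(np.uint8)
c=max(cv2.findContours(m,cv2.RETR_EXTERNAL,cv2.CHAIN_APPROX_NONE)[0],key=cv2.contourArea)[::3,0].astype(float)
c=c[(c[:,1]>3)]
print("hous",fit(c,.06,.158))
for z in(.15,.158,.165,.17,.176,.182): print(z,atz(f,(325,94),z).round(4))
print("tip",[ (d["point"],atz(f,d["point"],o["tcp_pos"][2]-.031).round(4)) for d in r.landmark_of(f,"drift")[:1]])
print("mid",[ (d["point"],atz(f,d["point"],o["tcp_pos"][2]+.019).round(4)) for d in r.landmark_of(f,"drift_mid")[:1]])
E
```

```text
[ 0.56600717 -0.07281313  0.40699515] [ 0.56652959 -0.15298578  0.26504587] [[401.6, 0.0, 319.5], [0.0, 401.6, 238.5], [0.0, 0.0, 1.0]]
cup (array([ 0.5694, -0.0586,  0.1703]), np.float64(0.00019432969789044617))
hous (array([ 0.5521, -0.0144,  0.407 ]), np.float64(1.0105369383661173e-14))
0.15 [ 0.569  -0.0653  0.15  ]
0.158 [ 0.5689 -0.0656  0.158 ]
0.165 [ 0.5689 -0.0658  0.165 ]
0.17 [ 0.5688 -0.0659  0.17  ]
0.176 [ 0.5687 -0.0661  0.176 ]
0.182 [ 0.5687 -0.0663  0.182 ]
tip [([318.2, 288.8], array([ 0.5649, -0.1541,  0.234 ]))]
mid [([318.6, 351.7], array([ 0.5652, -0.155 ,  0.284 ]))]
```

apply_moves([
  [0.28,0.016,0,0,0,0],
  [0.28,0.016,0.1,0,0,0],
  [0.28,0.016,0.2,0,0,0],
  [0.28,0.016,0.2,0,0,0],
  [0.28,0.016,0.2,0,0,0],
])

```text
clock: 7.88
tcp_pos: [0.5716, -0.082, 0.2163]
orientation: [2.223, 2.219, 0.001]
contact_force: [-0.1, 0.1, -1.9]
grip_width: 0.0143
gripper_force: 78.5
```

```bash
python3 - <<'E'
from go import *
f=r.grab_frame("wrist"); o=r.get_obs(); print(o["tcp_pos"],o["contact_force"])
f=r.grab_frame("wrist"); o=r.get_obs(); print(o["tcp_pos"],o["contact_force"])
for t in("cup","drift"): print(t,[(np.round(d["point"],1),d["conf"]) for d in r.landmark_of(f,t)][:2],r.outline_of(f,t)[0]["rect"])
save(f,"w4.png")
E
```

```text
[ 0.57179879 -0.08197751  0.21657312] [-0.089275    0.27485755 -1.24040269]
[ 0.57182017 -0.08195012  0.21660929] [ 0.24030026 -0.51324095 -2.4331036 ]
cup [(array([350.4,  33.6]), 0.52)] [254.0, 166.2, 127.1, 123.8]
drift [(array([318.9, 286. ]), 0.83)] [288.5, 272.6, 61.1, 179.5]
```

View pics/w4.png

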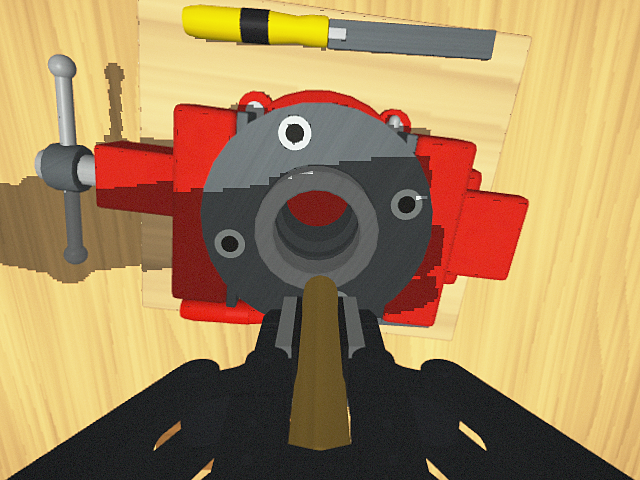

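The drift tip at (319,280) is over the lower (-y) part of the rim. The ring's centre is at about (317,228). Descending to feel for the rim.

```bash
python3 - <<'E'
from go import *
f=r.grab_frame("wrist");z=r.get_obs()["tcp_pos"][2]-.031
for zz in(.166,.17,.174): print(atz(f,(317.5,228.5),zz), np.linalg.norm(atz(f,(254,229),zz)-atz(f,(381,229),zz)))
print("tip",atz(f,(319,286),z),r.get_obs()["tcp_pos"])
E
```

```text
[ 0.56947804 -0.0587237   0.166     ] 0.0633377832519245
[ 0.56949832 -0.05752961  0.17      ] 0.06201855664024309
[ 0.5695186  -0.05633552  0.174     ] 0.06069933002856166
tip [ 0.57018899 -0.08141679  0.184789  ] [ 0.5712073  -0.08181393  0.215789  ]
```

apply_moves([
  [0,0,0.024,0,0,0],
  [0,0,0.032,0,0,0],
  [0,0,0.04,0,0,0],
  [0,0,0.048,0,0,0],
])

```text
clock: 8.72
tcp_pos: [0.5709, -0.0818, 0.2042]
orientation: [2.223, 2.219, -0.001]
contact_force: [-4.6, -0.6, 9.1]
grip_width: 0.0146
gripper_force: 79.5
```

apply_moves([
  [0,0,0.006,0,0,0],
  [0,0,0.012,0,0,0],
])

```text
clock: 8.98
tcp_pos: [0.5709, -0.0821, 0.2014]
orientation: [2.223, 2.219, -0.001]
contact_force: [-4.7, -1.2, 8.7]
grip_width: 0.0142
gripper_force: 79.5
```

apply_moves([
  [0,0,-0.048,0,0,0],
  [0.1,0,-0.048,0,0,0],
  [0.2,0,-0.048,0,0,0],
  [0.2,0,-0.036,0,0,0],
  [0.2,0,-0.03,0,0,0],
])

```text
clock: 9.6
tcp_pos: [0.5711, -0.0325, 0.2077]
orientation: [2.223, 2.219, -0.001]
contact_force: [-0.3, -0.7, -1.1]
grip_width: 0.0142
gripper_force: 78.8
```

apply_moves([
  [0,0,0.006,0,0,0],
])

```text
clock: 9.72
tcp_pos: [0.5711, -0.033, 0.2062]
orientation: [2.225, 2.218, -0.001]
contact_force: [0.4, -0.1, -2.1]
grip_width: 0.0142
gripper_force: 78.8
```

apply_moves([
  [0,0,0.006,0,0,0],
])

```text
clock: 9.85
tcp_pos: [0.5711, -0.0326, 0.2047]
orientation: [2.224, 2.218, -0.0]
contact_force: [-0.8, -0.1, -1.4]
grip_width: 0.0143
gripper_force: 78.8
```

apply_moves([
  [0,0,0.006,0,0,0],
])

```text
clock: 9.98
tcp_pos: [0.5711, -0.0321, 0.2032]
orientation: [2.224, 2.219, -0.0]
contact_force: [-0.2, 0.0, -0.7]
grip_width: 0.014
gripper_force: 78.8
```

apply_moves([
  [0,0,0.006,0,0,0],
])

```text
clock: 10.1
tcp_pos: [0.5712, -0.032, 0.2023]
orientation: [2.223, 2.219, 0.0]
contact_force: [-2.2, -1.2, 5.0]
grip_width: 0.0138
gripper_force: 78.9
```

apply_moves([
  [0,0,0.006,0,0,0],
])

```text
clock: 10.22
tcp_pos: [0.5714, -0.0318, 0.2012]
orientation: [2.223, 2.219, 0.0]
contact_force: [-2.1, -0.5, 7.2]
grip_width: 0.0141
gripper_force: 79.1
```

apply_moves([
  [0,0,0.006,0,0,0],
])

```text
clock: 10.35
tcp_pos: [0.5715, -0.0316, 0.1999]
orientation: [2.222, 2.219, 0.001]
contact_force: [-1.8, 0.6, 7.4]
grip_width: 0.0143
gripper_force: 79.2
```

apply_moves([
  [0,0,-0.03,0,0,0],
  [-0.1,0.098,-0.03,0,0,0],
  [-0.1,0.098,-0.026,0,0,0],
  [-0.1,0.098,-0.02,0,0,0],
])

```text
clock: 10.85
tcp_pos: [0.5952, -0.0563, 0.2036]
orientation: [-2.222, -2.219, 0.0]
contact_force: [-0.1, -0.1, -0.6]
grip_width: 0.014
gripper_force: 78.8
```

apply_moves([
  [0,0,0.006,0,0,0],
])

```text
clock: 10.98
tcp_pos: [0.595, -0.0558, 0.2021]
orientation: [-2.221, -2.221, 0.0]
contact_force: [-0.4, -0.6, -1.4]
grip_width: 0.0139
gripper_force: 78.8
```

apply_moves([
  [0,0,0.006,0,0,0],
])

```text
clock: 11.1
tcp_pos: [0.5952, -0.0561, 0.2007]
orientation: [-2.222, -2.221, 0.0]
contact_force: [-0.1, 0.4, -2.4]
grip_width: 0.0136
gripper_force: 78.8
```

apply_moves([
  [0,0,0.006,0,0,0],
])

```text
clock: 11.22
tcp_pos: [0.5954, -0.0563, 0.1995]
orientation: [-2.222, -2.22, -0.0]
contact_force: [-2.0, 0.8, 4.5]
grip_width: 0.0143
gripper_force: 78.9
```

apply_moves([
  [0,0,0.004,0,0,0],
  [0,0,0.008,0,0,0],
  [0,0,0.01,0,0,0],
  [0,0,0.01,0,0,0],
])

```text
clock: 11.72
tcp_pos: [0.5956, -0.0564, 0.1984]
orientation: [2.222, 2.22, 0.0]
contact_force: [-5.4, 0.9, 10.8]
grip_width: 0.0141
gripper_force: 79.9
```

apply_moves([
  [0,0,-0.03,0,0,0],
  [0,-0.1,-0.03,0,0,0],
  [0,-0.2,-0.03,0,0,0],
  [0,-0.2,-0.02,0,0,0],
])

```text
clock: 12.22
tcp_pos: [0.5442, -0.057, 0.2018]
orientation: [2.223, 2.219, -0.002]
contact_force: [0.3, -0.2, -0.9]
grip_width: 0.0141
gripper_force: 78.5
```

apply_moves([
  [0,0,0.006,0,0,0],
  [0,0,0.01,0,0,0],
  [0,0,0.014,0,0,0],
  [0,0,0.018,0,0,0],
  [0,0,0.018,0,0,0],
])

```text
clock: 12.85
tcp_pos: [0.5461, -0.0568, 0.1985]
orientation: [2.223, 2.219, -0.0]
contact_force: [-4.9, -0.4, 10.5]
grip_width: 0.014
gripper_force: 80.0
```

apply_moves([
  [0,0,0.004,0,0,0],
  [0,0,0.004,0,0,0],
])

```text
clock: 13.1
tcp_pos: [0.5462, -0.0568, 0.1984]
orientation: [2.222, 2.219, -0.0]
contact_force: [-7.3, -0.9, 15.5]
grip_width: 0.014
gripper_force: 80.7
```

apply_moves([
  [0,0,0.003,0,0,0],
  [0,0,0.003,0,0,0],
])

```text
clock: 13.35
tcp_pos: [0.5462, -0.0567, 0.1983]
orientation: [2.222, 2.218, -0.0]
contact_force: [-8.6, -0.9, 21.5]
grip_width: 0.0143
gripper_force: 81.2
```

apply_moves([
  [0,0,-0.02,0,0,0],
  [0,0,-0.044,0,0,0],
  [0.097,0.1,-0.044,0,0,0],
  [0.097,0.1,-0.034,0,0,0],
  [0.097,0.1,-0.024,0,0,0],
])

```text
clock: 13.98
tcp_pos: [0.5702, -0.0326, 0.2009]
orientation: [-2.222, -2.22, 0.001]
contact_force: [-0.9, -0.6, -1.8]
grip_width: 0.014
gripper_force: 78.5
```

apply_moves([
  [0,0,0.006,0,0,0],
  [0,0,0.01,0,0,0],
  [0,0,0.014,0,0,0],
  [0,0,0.018,0,0,0],
  [0,0,0.018,0,0,0],
])

```text
clock: 14.6
tcp_pos: [0.5704, -0.0329, 0.1985]
orientation: [2.223, 2.219, -0.001]
contact_force: [-4.9, -1.3, 9.7]
grip_width: 0.014
gripper_force: 79.9
```

apply_moves([
  [0,0,0.003,0,0,0],
  [0,0,0.003,0,0,0],
])

```text
clock: 14.85
tcp_pos: [0.5705, -0.0328, 0.1984]
orientation: [2.223, 2.218, -0.001]
contact_force: [-6.6, -0.2, 13.4]
grip_width: 0.0142
gripper_force: 80.3
```

apply_moves([
  [0,0,0.004,0,0,0],
  [0,0,0.004,0,0,0],
  [0,0,0.004,0,0,0],
])

```text
clock: 15.22
tcp_pos: [0.5706, -0.0328, 0.1982]
orientation: [2.222, 2.218, -0.001]
contact_force: [-9.0, -1.6, 19.3]
grip_width: 0.0142
gripper_force: 81.0
```

apply_moves([
  [0,0,-0.02,0,0,0],
  [0,0,-0.048,0,0,0],
  [-0.1,0,-0.048,0,0,0],
  [-0.198,0,-0.048,0,0,0],
  [-0.198,0,-0.034,0,0,0],
])

```text
clock: 15.85
tcp_pos: [0.5705, -0.0846, 0.2037]
orientation: [2.227, 2.215, -0.001]
contact_force: [-0.2, 0.8, -1.7]
grip_width: 0.0137
gripper_force: 78.5
```

apply_moves([
  [0,0,0.006,0,0,0],
  [0,0,0.012,0,0,0],
  [0,0,0.016,0,0,0],
  [0,0,0.02,0,0,0],
  [0,0,0.02,0,0,0],
])

```text
clock: 16.48
tcp_pos: [0.5705, -0.0817, 0.1988]
orientation: [2.223, 2.22, 0.0]
contact_force: [1.2, -0.4, -1.4]
grip_width: 0.0138
gripper_force: 78.6
```

apply_moves([
  [0,0,0.004,0,0,0],
  [0,0,0.008,0,0,0],
  [0,0,0.008,0,0,0],
])

```text
clock: 16.85
tcp_pos: [0.5707, -0.0818, 0.1985]
orientation: [2.222, 2.219, 0.0]
contact_force: [-3.5, -0.0, 10.9]
grip_width: 0.0139
gripper_force: 80.1
```

apply_moves([
  [0,0,0.004,0,0,0],
  [0,0,0.007,0,0,0],
  [0,0,0.007,0,0,0],
])

```text
clock: 17.23
tcp_pos: [0.5709, -0.0819, 0.1983]
orientation: [2.222, 2.218, 0.0]
contact_force: [-9.0, 0.7, 20.8]
grip_width: 0.014
gripper_force: 81.1
```

apply_moves([
  [0,0,-0.02,0,0,0],
  [0,0,-0.036,0,0,0],
  [0.1,0.098,-0.036,0,0,0],
  [0.1,0.098,-0.028,0,0,0],
  [0.1,0.098,-0.016,0,0,0],
])

```text
clock: 17.85
tcp_pos: [0.5947, -0.0572, 0.1985]
orientation: [-2.222, -2.22, 0.001]
contact_force: [-0.5, 2.0, 11.8]
grip_width: 0.0142
gripper_force: 80.4
```

apply_moves([
  [0,0,0.006,0,0,0],
  [0,0,0.01,0,0,0],
  [0,0,0.014,0,0,0],
  [0,0,0.014,0,0,0],
])

```text
clock: 18.35
tcp_pos: [0.595, -0.0572, 0.1983]
orientation: [2.223, 2.218, 0.001]
contact_force: [-6.4, 1.6, 18.7]
grip_width: 0.0136
gripper_force: 80.8
```

apply_moves([
  [0,0,-0.02,0,0,0],
  [0,0,-0.036,0,0,0],
  [0,-0.1,-0.036,0,0,0],
  [0,-0.2,-0.036,0,0,0],
  [0,-0.2,-0.018,0,0,0],
])

```text
clock: 18.98
tcp_pos: [0.5434, -0.0576, 0.1998]
orientation: [-2.224, -2.219, 0.002]
contact_force: [-0.5, -0.1, -1.2]
grip_width: 0.014
gripper_force: 78.6
```

apply_moves([
  [0,0,0.006,0,0,0],
  [0,0,0.01,0,0,0],
  [0,0,0.015,0,0,0],
  [0,0,0.015,0,0,0],
])

```text
clock: 19.48
tcp_pos: [0.5449, -0.0574, 0.1983]
orientation: [-2.224, -2.219, 0.003]
contact_force: [-10.5, -1.1, 19.7]
grip_width: 0.014
gripper_force: 81.2
```

apply_moves([
  [0,0,-0.03,0,0,0],
  [0,0,-0.15,0,0,0],
  [-0.2,0.1,-0.25,0,0,0],
  [-0.37,0.1,-0.25,0,0,0],
  [-0.37,0.1,-0.25,0,0,0],
])

```text
clock: 20.1
tcp_pos: [0.5701, -0.1547, 0.2583]
orientation: [2.23, 2.211, -0.002]
contact_force: [-0.2, -0.1, -1.3]
grip_width: 0.0139
gripper_force: 78.5
```

```bash
python3 - <<'E'
from go import *
r.grab_frame("top")
f=r.grab_frame("wrist"); save(f,"w5.png"); o=r.get_obs();print(f["eye"],o["tcp_pos"])
d=r.outline_of(f,"cup")[0];print(d["rect"],d["conf"])
d=r.landmark_of(f,"drift")[0]["point"]; print("tip",d,atz(f,d,o["tcp_pos"][2]-.031)-o["tcp_pos"])
h=np.pi/np.sqrt(2); plan((0.5235,-0.3265,0.2),(h,h,0))
E
```

```text
[ 0.56971943 -0.07117814  0.40033338] [ 0.57015    -0.14958453  0.2583053 ]
[262.7, 18.5, 114.8, 122.7] 0.81
tip [320.3, 287.7] [-0.00060812 -0.00232491 -0.031     ]
shift [-0.714 -0.187  0.233] turn [-0.    -0.001  0.   ] tcp [ 0.5702 -0.148   0.2585]
```

View pics/w5.png

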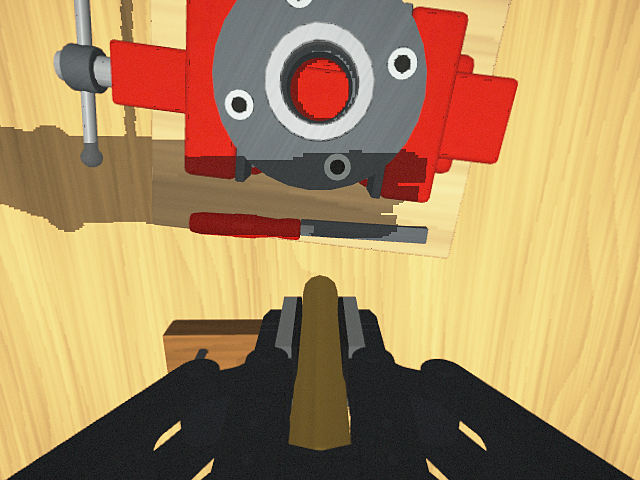

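The cup, at (319,81), now sits lower and concentric in the flange. The drift is still straight in the grip, with its tip at (320,288). Returning it to the block.

apply_moves([
  [-0.71,-0.184,0,0,0,0],
  [-0.71,-0.184,0,0,0,0],
  [-0.71,-0.184,0.2,0,0,0],
  [-0.71,-0.184,0.45,0,0,0],
  [-0.71,-0.184,0.5,0,0,0],
])

```text
clock: 20.92
tcp_pos: [0.5213, -0.326, 0.1297]
orientation: [-2.219, -2.216, 0.002]
contact_force: [0.9, -0.0, -1.5]
grip_width: 0.014
gripper_force: 78.5
```

apply_moves([
  [0,0,0,0,0,0],
  [0,0,0,0,0,0],
])

```text
clock: 21.18
tcp_pos: [0.5253, -0.3262, 0.1353]
orientation: [2.22, 2.22, 0.002]
contact_force: [0.6, -0.2, -0.4]
grip_width: 0.014
gripper_force: 78.5
```

```bash
python3 - <<'E'
from go import *
f=r.grab_frame("wrist"); save(f,"w6.png"); o=r.get_obs();print(o["tcp_pos"])
for t,z in(("block_hole",.032),("block",0),("drift",o["tcp_pos"][2]-.031)):
    for d in r.landmark_of(f,t)[:2]: print(t,np.round(d["point"],1),d["conf"],atz(f,d["point"],z).round(4))
h=np.pi/np.sqrt(2); plan((0.5243,-0.3268,0.075),(h,h,0))
E
```

```text
[ 0.52538516 -0.32644843  0.13571605]
block_hole [319.7 240.3] 0.74 [ 0.5247 -0.3269  0.032 ]
block [261.8 230.8] 0.85 [ 0.483  -0.3303  0.    ]
drift [320.9 289.3] 0.71 [ 0.5251 -0.3272  0.1047]
drift [395.2 324.3] 0.64 [ 0.5611 -0.3458  0.1047]
shift [ 0.001 -0.002  0.241] turn [ 0.001  0.001 -0.001] tcp [ 0.5247 -0.3269  0.1353]
```

View pics/w6.png

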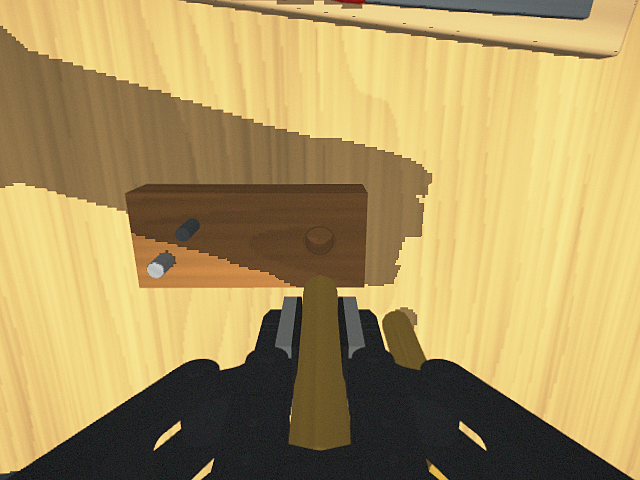

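The hole is seen at (319,240) and the drift is aligned over it in x and y. Descending.

apply_moves([
  [0,-0.002,0.1,0,0,0],
  [0,-0.002,0.2,0,0,0],
  [0,-0.002,0.25,0,0,0],
  [0,-0.002,0.26,0,0,0],
  [0,-0.002,0.26,0,0,0],
])

```text
clock: 22.0
tcp_pos: [0.5238, -0.3271, 0.0696]
orientation: [2.222, 2.219, 0.001]
contact_force: [0.1, 0.4, -1.2]
grip_width: 0.014
gripper_force: 78.5
```

apply_moves([
  [0,0,0.012,0,0,0],
  [0,0,0.024,0,0,0],
  [0,0,0.036,0,0,0],
  [0,0,0.048,0,0,0],
])

```text
clock: 22.5
tcp_pos: [0.5235, -0.3269, 0.0568]
orientation: [2.222, 2.22, 0.001]
contact_force: [0.4, -0.5, -1.5]
grip_width: 0.0141
gripper_force: 78.6
```

apply_moves([
  [0,0,0.02,0,0,0],
  [0,0,0.04,0,0,0],
  [0,0,0.056,0,0,0],
  [0,0,0.064,0,0,0],
  [0,0,0.066,0,0,0],
])

```text
clock: 23.12
tcp_pos: [0.5235, -0.3268, 0.0403]
orientation: [2.223, 2.22, 0.001]
contact_force: [1.4, -0.1, 0.0]
grip_width: 0.014
gripper_force: 78.7
```

apply_moves([
  [0,0,0.003,0,0,0],
  [0,0,0.006,0,0,0],
  [0,0,0.006,0,0,0],
])

```text
clock: 23.5
tcp_pos: [0.5235, -0.3269, 0.0389]
orientation: [2.222, 2.22, 0.001]
contact_force: [2.3, -0.2, -0.9]
grip_width: 0.0138
gripper_force: 78.6
```

apply_moves([
  [0,0.002,0.003,0,0,0],
  [0,0.002,0.003,0,0,0],
])

```text
clock: 23.75
tcp_pos: [0.5235, -0.327, 0.0384]
orientation: [-2.223, -2.22, 0.001]
contact_force: [0.6, 0.7, 4.2]
grip_width: 0.0137
gripper_force: 79.0
```

apply_moves([
  [0,0,0,0,0,0],
  [0,0,0,0,0,0],
  [0,0,0,0,0,0],
  [0,0,0,0,0,0],
  [0,0,0,0,0,0],
], claw=1)

```text
clock: 24.38
tcp_pos: [0.5236, -0.3268, 0.038]
orientation: [-2.223, -2.22, 0.0]
contact_force: [-0.3, -0.1, -0.1]
grip_width: 0.0851
gripper_force: 0.0
```

apply_moves([
  [0,0,-0.1,0,0,0],
  [0,0,-0.3,0,0,0],
  [0,0,-0.5,0,0,0],
  [0,0,-0.7,0,0,0],
  [0,0,-0.7,0,0,0],
])

```text
clock: 25.0
tcp_pos: [0.5262, -0.3279, 0.2179]
orientation: [2.217, 2.214, 0.004]
contact_force: [0.4, -0.7, -0.7]
grip_width: 0.0855
gripper_force: 0.0
```

```bash
python3 - <<'E'
from go import *
r.grab_frame("wrist")
f=r.grab_frame("wrist"); im=f["pixels"]; g=r.grab_frame("scene")
a=cv2.resize(im[:, :,::-1],(400,300)); b=g["pixels"][220:460,140:460,::-1]; b=cv2.resize(b,(400,300))
cv2.imwrite("pics/end.png",np.hstack([a,b])); print(r.get_obs()["tcp_pos"],r.get_obs()["clock"])
for t,z in(("drift",.008),("drift_mid",.058)):
    for d in r.landmark_of(f,t)[:1]: print(t,np.round(d["point"]),d["conf"],atz(f,d["point"],z).round(4))
for t in("file_yellow_mid","file_red_mid","tin_mid"): print(t,[np.round(d["point"]) for d in r.landmark_of(g,t)][:1])
E
```

```text
[ 0.52289668 -0.32666366  0.21209333] 25.15
drift [326. 285.] 0.92 [ 0.5304 -0.4079  0.008 ]
drift_mid [316. 218.] 0.82 [ 0.5216 -0.3283  0.058 ]
file_yellow_mid [array([363., 281.])]
file_red_mid [array([282., 345.])]
tin_mid [array([401., 178.])]
```

View pics/end.png

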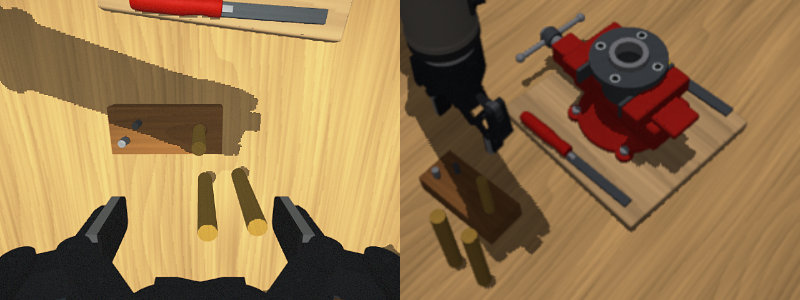

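The drift stands upright in its hole (left half 198,138). The cup sits low and square in the housing (right half 628,50). The files and tin are where they were.

```bash
python3 -c "
from bench import r
print(r.hand_in())"
```

```text
the job is handed in; nothing more can be done
None
```

The job is handed in: the cup is solid at the same height (within about 0.1 mm) at all four points under pushes of about 20 N, the drift is back in its hole, and the files and tin were left alone; the hand-in gave no verdict.

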